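# Slide an LED bar off its tray and set the board holder on it

## Task

The flat LED light bar on the raised tray is too thin to take up where it lies: slide it until one end sticks well out over the tray's open edge, then pick it up by that end. Lay it down (do not drop it) flat across the middle of the board holder's bed, between the two fences and in line with them, and let go; then turn the handwheel until the moving fence's pointer lines up with the clip on the scale. Leave the other things on the bench where they are.

Things in the scene. Friction and masses are not known exactly. Their poses are not given: they have to be found in the camera images.
- bar_center (a point): Centre (half-way up) of the LED light bar: a rigid flat white board 40 mm wide, 140 mm long, 4 mm thick, 45 to 85 g, small yellow chips on top. y axis along its length, x across, z up. It starts flat on the tray, its length within 0.25 rad of the tray's y axis. It slides easily (friction about 0.35), also pushed at its end with closed fingertips just above the tray.
- bar_end_a (a point): Middle of the bar's end face at its +y end (70 mm from bar_center), half-way up.
- bar_end_b (a point): Middle of the bar's end face at its -y end (70 mm from bar_center), half-way up. At the start this is the end nearer the tray's open edge.
- tray_edge (a point): Middle of the open edge of the fixed dark steel tray, on its top surface, 50 mm above the bench. The straight edge runs 200 mm along this point's x; the tray extends 260 mm from it in +y, and beyond it in -y is free space down to the bench. The three other sides have lips 6 mm wide, 8 mm high. z up.
- holder_bed (a point): Centre of the top of the fixed holder's flat bed, 40 mm above the bench, 60 mm long in y: the bar, laid along y, overhangs it at both ends, with free space below where x < 60 mm. The two fences run along y, 60 mm long, 12 mm wide, 10 mm above the bed. Inner face of the fixed fence at x = -25 mm; that of the moving fence starts at x = 45 to 51 mm and can move towards -x. z up.
- wheel_axis (a point): Point on the handwheel's vertical axis, 70 mm above the bench, at holder_bed x = 110, y = -15 mm. The black wheel is 76 mm across, its top 50 mm above the bench. Clockwise seen from above moves the moving fence towards the fixed one, 20 mm a turn. It has friction (about 3 N at the handle), no spring, and stays where left.
- spinner_mid (a point): Middle of the handwheel's upright steel handle, a cylinder 16 mm in diameter and 40 mm tall (its foot 49 mm, its middle 70 mm, its top 89 mm above the bench), 30 mm from the wheel's axis. It spins freely about its own upright axis, so it can be held and led round in a circle without turning the gripper.
- wheel (a joint): Angle of the handwheel, rad, growing clockwise seen from above; 0 to 11.3. The moving fence's travel is 3.183 mm per rad (an inner face at holder_bed x = 51 mm at 0).
- pointer (a point): Tip of the black pointer on the moving fence, 46 mm above the bench. It moves along holder_bed's x axis with the fence, towards -x when the wheel turns clockwise.
- mark (a point): Tip of the thin brass blade of the index clip on the white scale strip beside the pointer; its x axis is parallel to holder_bed's x axis. The clip is fixed; the pointer lines up with it when both have the same x in that direction. It is 16 to 32 mm to the -x side of the pointer at the start.
- flux: Clear bottle standing, 56 mm across, 130 mm tall (bystander); origin at its foot.
- jar: Jar with a lid, 70 mm across, 75 mm tall (bystander); origin at its foot.
- tape: Roll of tape lying flat, 90 mm across, 22 mm tall (bystander); origin at the centre of its underside.
- spool: Metal spool standing, 60 mm across, 42 mm tall (bystander); origin at its foot.
- driver: Screwdriver lying, 170 mm long along its x axis (bystander).
- meter: Black hand meter lying, 130 x 70 x 30 mm, long along its x axis (bystander); origin at the centre of its underside.
- pencup: Empty green glass cup, 66 mm across, 90 mm tall (bystander); origin at its foot.
- tweezers: Closed steel tweezers lying, 130 x 10 x 6 mm, long along x (bystander); origin at the centre of the underside.
- bar: The LED light bar as a whole: the same axes as bar_center, origin 2 mm below it, in the centre of the underside.
- tray: The tray as a whole (see tray_edge); origin at the centre of its underside, 130 mm in +y from the open edge.
Mind the look-alikes: they are no part of the job. There is more than one size of the part that bears holder_bed; the job needs the larger.

How it is judged:
By the outcome, as a careful person would: the job done as asked, in the order asked, and still so for the second after the job is handed in, with the robot touching nothing.
It also fails if it takes over 72 s, if anything falls off the work surface, if the arm or the gripper's body presses on something with over 40 N, if the wrist force passes 120 N, or if a joint passes its speed limit or range.

## Robot

A 6-joint arm with a two-finger parallel gripper is mounted at the origin on the work surface. World frame = base frame: x ahead of the robot, y to its left, z up, the work surface at z = 0. Lengths are in m, angles in rad, forces in N, time in s.
With the tool pointing down it reaches from about 0.25 to 0.775 m from the base axis. Payload 4 kg.
Tool frame: the origin (TCP) lies midway between the tips of the shut fingers; the grasp point (between the pads) lies 19 mm behind it; z points along the fingers, y is the line along which they close (so a half turn about z gives the same grasp; the last joint's range is limited). The gripper opens to 94 mm and grips with 3 to 60 N. Pads are 16 mm wide; open, the fingers measure 119 mm over their backs; the gripper's body (75 mm by 177 mm) begins 78 mm behind the grasp point.
Start: joints at [-0.103, 0.087, 1.371, -0, 1.684, -0.103], TCP at [0.55, -0, 0.206] pointing down, gripper open.
Joint ranges: [-3.1, 3.1], [-0.76, 2.03], [0.27, 2.55], [-1.08, 4.22], [0.17, 2.65], [-2.57, 2.57]. Speed limits (rad/s): [2.79, 2.79, 3.14, 3.14, 3.14, 3.14].

## Interface

Orientations are given as [roll, pitch, yaw] about the fixed x, y, z axes, in that order (R = Rz(yaw) Ry(pitch) Rx(roll)).
In Python, from bench import get_obs, snapshot, close_job gives the robot as it stands. The module is installed in compiled form; this text tells all that it offers.
- The arm moves only by the tool drive_tool, never from a script. Its argument "commands" is a list of rows, each a list of 6 numbers: the shift along the tool's x, y, z in units of 0.04 m (1.0 is 0.04 m), then the turn, a rotation vector about the tool's x, y, z in units of 0.1 rad (1.0 is 0.1 rad). In form: [[dx, dy, dz, wx, wy, wz], ...]. A call has 1 to 20 rows; each row shifts and turns the commanded pose from where the row before left it, along the tool's axes as they then stand; what a row does not reach is not made up. A row lasts 1/8 s, in which the tool goes at most 62.5 mm and 10.7 degrees, less where a joint would pass 70% of its speed; a pose out of reach is approached as far as the arm can. A call with a number of a shift or a turn outside -1 to 1 is refused whole. A call with a gripper value outside its range is refused whole. "gripper" is the closure, from 0 (fully open) to 1 (shut), set as the call begins (left out, the last holds). The fingers move at their own pace and stop on an object; the grip force is fixed at half the most. Time passes only in rows, so rows that do not move let the fingers close. It gives the time, the measured TCP pose, the force, the opening and the grip force at its end, in the units of the state.
- get_obs(): the state, without advancing time (a new reading comes with each control period).
- snapshot(name): name is "scene" or "side" or "wrist"; returns a dict with "image" (384x512x3 uint8, blue, green, red), "range_z" (384x512 float32, m along the optical axis (not along the pixel's ray), 0 where there is no reading), "fx", "fy", "cx", "cy" (pixels), "k1" (the pictures are not rectified: a ray, as slopes to the right and down, at radius r is drawn at 1 + k1 r^2 times it, then the intrinsics apply), "rvec" (rotation vector, rad) and "tvec" (3), from world to camera coordinates, as OpenCV has them. Camera axes: x right, y down, z forward; pixel columns grow to the right and rows downward; lengths in m; the calibration is good to about 2 mm. A picture is of the moment at which its call begins.
- close_job(): hands the job in; it is judged then, once.
The state is a dict: "time": time; "joint_positions": joint angles; "qvel": joint speeds; "joint_torque": joint torques, N m; "tool_pos": TCP position; "ee_rot": TCP orientation; "wrist_force": force on the tool from outside, world axes, zero at the start; "wrist_torque": the same for the moment, N m; "width": finger opening in m; "finger_force": force on a finger pad.
Only numpy, scipy, OpenCV 4.12 (cv2) and the standard library are available. Lean on these libraries where they do the work, as an engineer would, in place of code of your own. Each camera call takes 0.05 s, during which the arm holds its last target. There are 200 camera calls.

## Working session

There is one attempt and no reset: what is moved stays moved. The work goes in short steps, Python scripts to look and compute and a tool call to move; the robot and the scene stay as the last step left them, time stands still between calls to the robot, and variables do not carry over. Pictures are saved under pics/ and viewed, at most 10 in all, crops included, and the job is handed in when it is done.

Besides the shell and the picture viewer there is one more tool, called after "Call:" as name([rows], argument=value, ...), one row to a line, values as JSON. drive_tool: Moves the arm, as the interface text tells. Its arguments: {"type":"object","properties":{"commands":{"type":"array"},"gripper":{"type":"number"}},"required":["commands"]}

```bash
mkdir -p pics; cat > h.py <<'E'
import numpy as np, cv2, pickle
from bench import get_obs, snapshot
def snap(n,tag):
    s=snapshot(n); cv2.imwrite(f'pics/{tag}.png',s['image']); pickle.dump(s,open(f'pics/{tag}.pkl','wb')); return s
def load(tag): return pickle.load(open(f'pics/{tag}.pkl','rb'))
def ray(s,u,v):
    x=(u-s['cx'])/s['fx']; y=(v-s['cy'])/s['fy']; rd=np.hypot(x,y); r=rd
    for _ in range(20): r=rd/(1+s['k1']*r*r)
    k=1+s['k1']*r*r; R=cv2.Rodrigues(np.array(s['rvec'],float))[0]
    return -R.T@np.ravel(s['tvec']), R.T@np.array([x/k,y/k,1.])
def onz(s,u,v,z):
    o,d=ray(s,u,v); return o+d*(z-o[2])/d[2]
def proj(s,P):
    R=cv2.Rodrigues(np.array(s['rvec'],float))[0]; c=R@np.array(P,float)+np.ravel(s['tvec'])
    x,y=c[0]/c[2],c[1]/c[2]; k=1+s['k1']*(x*x+y*y); return np.array([s['fx']*x*k+s['cx'],s['fy']*y*k+s['cy']])
def pt(s,u,v):
    o,d=ray(s,u,v); return o+d*s['range_z'][int(round(v)),int(round(u))]
E
python3 - <<'E'
from h import *
a=snap('scene','scene0');b=snap('side','side0')
for s in(a,b): print(ray(s,256,192),s['fx'])
print(get_obs()['time'])
cv2.imwrite('pics/scene0b.png',cv2.resize(a['image'],(800,600),interpolation=cv2.INTER_CUBIC))
cv2.imwrite('pics/side0b.png',cv2.resize(b['image'],(800,600),interpolation=cv2.INTER_CUBIC))
E
```

```text
(array([ 1.04691176, -0.06135832,  0.76847394]), array([-0.64564068,  0.06065755, -0.76122912])) 347.3171429785252
(array([ 0.31769998, -1.22281512,  0.94865497]), array([ 0.09706454,  0.80862503, -0.58036545])) 472.8019690464541
0.1
```

View pics/scene0b.png

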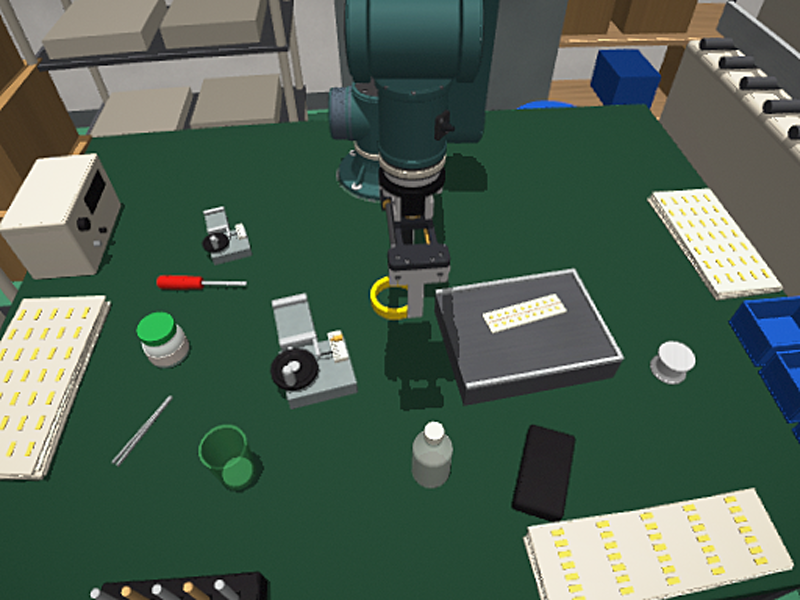

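View pics/side0b.png

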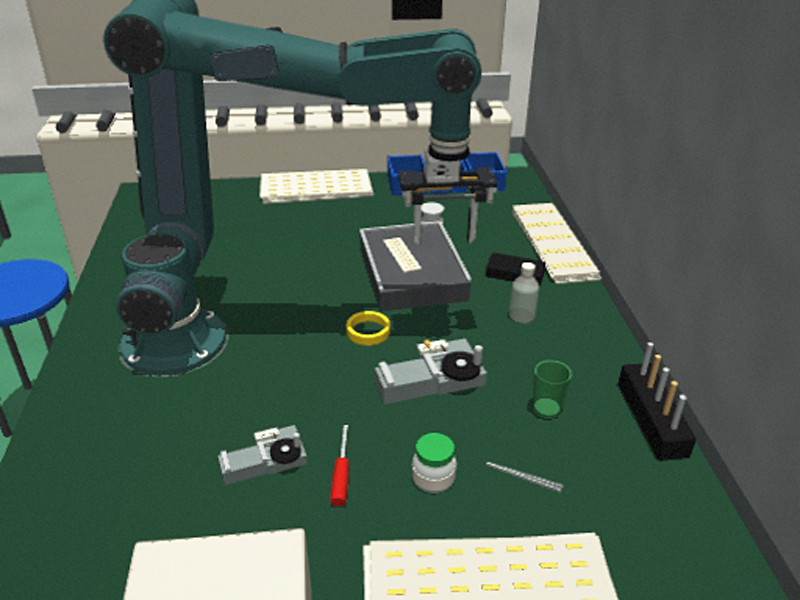

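Seen (800x600 scale). The holder could be the large one at scene (315,345) or the small look-alike at (225,235); I choose the large one. The bar could be the single thin one on the tray at (525,312) or one of the board stacks at (50,385), (715,245) and (660,545); I choose the one on the tray. The tray's lipless edge is its left side (450,340), which faces -y.

```bash
python3 - <<'E'
from h import *
a=load('scene0');b=load('side0')
def bar(s,box):
    u0,u1,v0,v1=box; im=s['image'].astype(int)
    m=np.zeros(im.shape[:2],np.uint8); m[v0:v1,u0:u1]=((im[v0:v1,u0:u1,2]>150)&(im[v0:v1,u0:u1,1]>140)&(np.abs(im[v0:v1,u0:u1,2]-im[v0:v1,u0:u1,1])<60))*255
    m=cv2.morphologyEx(m,cv2.MORPH_CLOSE,np.ones((3,3)))
    c=max(cv2.findContours(m,0,2)[0],key=cv2.contourArea)
    P=np.array([onz(s,p[0][0],p[0][1],.054)[:2] for p in c])*1000
    return cv2.minAreaRect(P.astype(np.float32)),c.reshape(-1,2).min(0),c.reshape(-1,2).max(0)
print(bar(a,(303,368,180,220)))
print(bar(b,(240,272,148,178)))
f=1/1.5625
# tray corners open edge: near, far (scene 800 coords)
for n,(u,v) in dict(openFar=(436,289),openNear=(463,387),backFar=(577,270),backNear=(622,356)).items():
    print(n,onz(a,u*f,v*f,.05 if 'open' in n else .058).round(3))
# holder crop
def crop(s,u0,u1,v0,v1,k): return cv2.resize(s['image'][v0:v1,u0:u1],None,fx=k,fy=k,interpolation=cv2.INTER_CUBIC)
A=crop(a,165,235,180,265,6);B=crop(b,235,315,210,260,4)
W=np.zeros((510,420+320,3),np.uint8);W[:A.shape[0],:420]=A;W[:B.shape[0],420:]=B
cv2.imwrite('pics/crop1.png',W)
E
```

```text
(((488.9765930175781, 202.97702026367188), (43.81129837036133, 141.41061401367188), 13.36462116241455), array([309, 188], dtype=int32), array([362, 212], dtype=int32))
(((490.3549499511719, 207.16061401367188), (43.13047409057617, 146.3759765625), 13.087174415588379), array([245, 152], dtype=int32), array([269, 173], dtype=int32))
openFar [0.419 0.062 0.05 ]
openNear [0.622 0.074 0.05 ]
backFar [0.407 0.322 0.058]
backNear [0.598 0.336 0.058]
```

View pics/crop1.png

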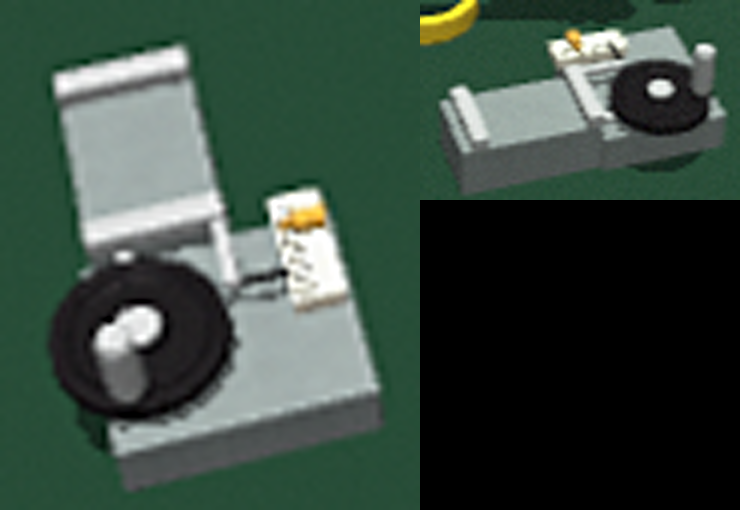

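Bar: centre about (0.489, 0.205), long axis at 103° (9° from the tray's y axis). The crop confirms the large holder: fixed fence at crop (120,75), moving fence at (155,225), black wheel at (140,335) with its handle at (118,360), orange clip at (303,217), and the pointer by the scale at (270,280).

```bash
cat >> h.py <<'E'
from scipy.spatial.transform import Rotation as Ro
def rows(pos,yaw,o=None):
    "total tool-frame shift (units .04) and turn (units .1) to TCP pos, tool down, tool y at angle yaw in world"
    o=o or get_obs(); e=np.array(o['ee_rot'],float).ravel()
    R0=Ro.from_euler('xyz',e) if e.size==3 else (Ro.from_quat(e) if e.size==4 else Ro.from_matrix(e.reshape(3,3)))
    y=np.array([np.cos(yaw),np.sin(yaw),0]); z=np.array([0,0,-1.]); R=None
    for sg in (1,-1):
        Rt=Ro.from_matrix(np.c_[np.cross(sg*y,z),sg*y,z]); w=(R0.inv()*Rt).as_rotvec()
        if R is None or np.linalg.norm(w)<np.linalg.norm(R): R=w
    d=R0.inv().apply(np.array(pos)-o['tool_pos'])
    print('shift',(d/.04).round(2),'turn',(R/.1).round(2))
E
python3 - <<'E'
from h import *
o=get_obs(); print({k:np.round(o[k],3) for k in ('tool_pos','ee_rot','width','wrist_force')})
a=load('scene0')
for n,(u,v,z) in dict(fixL=(65,107,.04),fixR=(192,80,.04),fenceTopL=(90,238,.05),fenceTopR=(215,200,.05),bedR=(216,190,.04),bodyNearR=(380,395,.04),hub=(140,325,.05),spinTop=(112,330,.089),ptr=(285,272,.046),clip=(283,216,.046)).items():
    print(n,onz(a,165+u/6,180+v/6,z).round(3))
ax=np.array([-.231,.973]);e=np.array([.4895,.205])+ax*.07
p=e+ax*.035
rows([p[0],p[1],.09],np.deg2rad(13.3))
E
```

```text
{'tool_pos': array([0.55 , 0.   , 0.204]), 'ee_rot': array([-3.14 , -0.   ,  1.571]), 'width': np.float64(0.094), 'wrist_force': array([-0.006, -0.986,  0.839])}
fixL [ 0.427 -0.223  0.04 ]
fixR [ 0.417 -0.165  0.04 ]
fenceTopL [ 0.51  -0.207  0.05 ]
fenceTopR [ 0.495 -0.153  0.05 ]
bedR [ 0.482 -0.154  0.04 ]
bodyNearR [ 0.594 -0.088  0.04 ]
hub [ 0.557 -0.184  0.05 ]
spinTop [ 0.584 -0.188  0.089]
ptr [ 0.533 -0.124  0.046]
clip [ 0.504 -0.125  0.046]
shift [ 7.68 -2.1   2.87] turn [-0.02 -0.   -2.32]
```

Call:
drive_tool([
  [0.93,-0.255,0.25,0,0,0],
  [0.93,-0.255,0.25,0,0,0],
  [0.93,-0.255,0.25,0,0,0],
  [0.93,-0.255,0.25,0,0,0],
  [0.93,-0.255,0.25,0,0,0],
  [0.93,-0.255,0.25,0,0,0],
  [0.93,-0.255,0.25,0,0,0],
  [0.93,-0.255,0.25,0,0,0],
  [0,0,0,0,0,-0.77],
  [0,0,0,0,0,-0.77],
  [0,0,0,0,0,-0.77],
  [0,0,0,0,0,0],
  [0,0,0,0,0,0],
], gripper=0.74)

```text
time: 1.72
tool_pos: [0.4683, 0.2975, 0.1252]
ee_rot: [-3.141, 0.0, 1.801]
wrist_force: [0.4, 0.9, 1.1]
width: 0.0243
finger_force: 0.0
```

```bash
python3 - <<'E'
from h import *
s=snap('wrist','w1'); o=get_obs(); print(o['tool_pos'].round(4) if hasattr(o['tool_pos'],'round') else o['tool_pos'],o['ee_rot'],o['width'],o['wrist_force'],o['time'])
ax=np.array([-.231,.973]);e=np.array([.4895,.205])+ax*.07;p=e+ax*.025
rows([p[0],p[1],.055],np.deg2rad(13.3))
E
```

```text
[0.4683 0.2975 0.1253] [-3.14127042e+00  1.15495487e-04  1.80083422e+00] 0.024490587983173464 [-0.30123266 -0.3760464   0.48840449] 1.775
shift [ 0.   -0.02  1.76] turn [-0.    0.   -0.02]
```

View pics/w1.png

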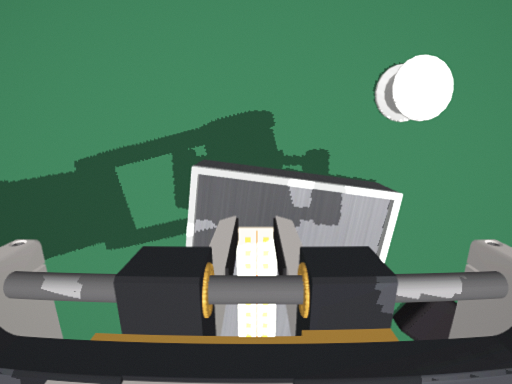

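The wrist view shows the bar's end at about (257,228), centred between the fingertips (238/275,220). Next I lower the tips behind that end.

Call:
drive_tool([
  [0,0,0.85,0,0,0],
  [0,0,0.85,0,0,0],
  [0,0,0.04,0,0,0],
  [0,0,0.03,0,0,0],
  [0,0,0,0,0,0],
])

```text
time: 2.4
tool_pos: [0.4696, 0.2981, 0.0566]
ee_rot: [3.138, -0.001, 1.802]
wrist_force: [-0.1, -0.6, 0.1]
width: 0.0242
finger_force: 0.0
```

Call:
drive_tool([
  [0,0,0.03,0,0,0],
  [0,0,0.03,0,0,0],
  [0,0,0,0,0,0],
])

```text
time: 2.78
tool_pos: [0.4684, 0.2976, 0.0524]
ee_rot: [3.141, 0.0, 1.802]
wrist_force: [0.7, -0.2, 0.1]
width: 0.0243
finger_force: 0.0
```

Call:
drive_tool([
  [0,0,0.02,0,0,0],
  [0,0,0,0,0,0],
  [-0.2,0,0,0,0,0],
  [-0.2,0,0,0,0,0],
  [-0.15,0,0,0,0,0],
  [-0.15,0,0,0,0,0],
  [-0.15,0,0,0,0,0],
  [-0.15,0,0,0,0,0],
  [-0.15,0,0,0,0,0],
  [-0.15,0,0,0,0,0],
  [-0.15,0,0,0,0,0],
  [-0.15,0,0,0,0,0],
  [0,0,0,0,0,0],
])

```text
time: 4.4
tool_pos: [0.4832, 0.2348, 0.0515]
ee_rot: [3.142, 0.0, 1.801]
wrist_force: [-0.1, 1.5, 0.6]
width: 0.0242
finger_force: 0.0
```

```bash
cat >> h.py <<'E'
def bar(s,box,z=.054):
    u0,u1,v0,v1=box; im=s['image'].astype(int)
    m=np.zeros(im.shape[:2],np.uint8); q=im[v0:v1,u0:u1]; m[v0:v1,u0:u1]=((q[...,2]>150)&(q[...,1]>140)&(np.abs(q[...,2]-q[...,1])<60))*255
    m=cv2.morphologyEx(m,cv2.MORPH_CLOSE,np.ones((3,3)))
    c=max(cv2.findContours(m,0,2)[0],key=cv2.contourArea)
    P=np.array([onz(s,p[0][0],p[0][1],z)[:2] for p in c])*1000
    return cv2.minAreaRect(P.astype(np.float32)),c.reshape(-1,2).min(0),c.reshape(-1,2).max(0)
E
python3 - <<'E'
from h import *
a=snap('scene','scene1'); b=snap('side','side1')
print(bar(b,(225,290,146,200)))
print(bar(a,(270,368,180,225)))
I=np.hstack([cv2.resize(a['image'][160:250,250:390],None,fx=3,fy=3),cv2.resize(b['image'][100:190,215:315],None,fx=3,fy=3)])
cv2.imwrite('pics/c2.png',I)
E
```

```text
(((502.1576843261719, 158.5002899169922), (43.070335388183594, 140.76380920410156), 12.848038673400879), array([251, 159], dtype=int32), array([274, 180], dtype=int32))
(((500.64727783203125, 156.18551635742188), (44.47209167480469, 139.7397003173828), 12.944653511047363), array([292, 193], dtype=int32), array([345, 217], dtype=int32))
```

View pics/c2.png

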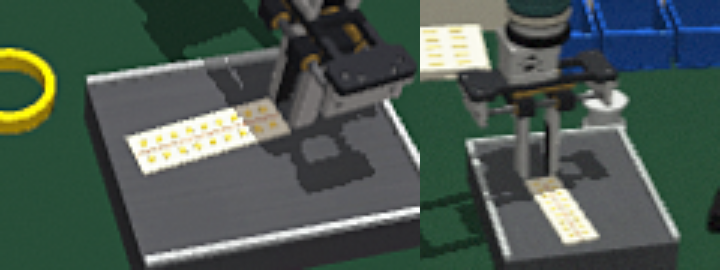

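The bar slid straight, to centre (0.501, 0.157) at 103°. I push it about 70 mm more.

Call:
drive_tool([
  [-0.15,0,0,0,0,0],
  [-0.15,0,0,0,0,0],
  [-0.15,0,0,0,0,0],
  [-0.15,0,0,0,0,0],
  [-0.15,0,0,0,0,0],
  [-0.15,0,0,0,0,0],
  [-0.15,0,0,0,0,0],
  [-0.15,0,0,0,0,0],
  [-0.15,0,0,0,0,0],
  [-0.15,0,0,0,0,0],
  [-0.15,0,0,0,0,0],
  [-0.08,0,0,0,0,0],
  [0,0,0,0,0,0],
  [0.1,0,0,0,0,0],
  [0.1,0,-0.5,0,0,0],
  [0,0,-1,0,0,0],
  [0,0,-0.5,0,0,0],
  [0,0,0,0,0,0],
])

```text
time: 6.75
tool_pos: [0.4983, 0.1765, 0.1336]
ee_rot: [3.137, -0.0, 1.802]
wrist_force: [0.2, 0.6, -0.6]
width: 0.0242
finger_force: 0.0
```

```bash
python3 - <<'E'
from h import *
a=snap('scene','scene2'); b=snap('side','side2')
A=bar(a,(255,350,180,230));B=bar(b,(235,310,150,210)); print(A,B,get_obs()['tool_pos'])
f=1/1.5625
r=[A[0][0][i]/2000+B[0][0][i]/2000 for i in(0,1)];th=np.deg2rad((A[0][2]+B[0][2])/2); print(r,th)
ax=np.array([-np.sin(th),np.cos(th)])
# grasp: 57 mm from centre toward -y
g=np.array(r)-ax*.057
rows([*g,.12],th); rows([*g,.034],th)
# tray edge line
p0=onz(a,436*f,289*f,.05)[:2];p1=onz(a,463*f,387*f,.05)[:2];d=(p1-p0)/np.linalg.norm(p1-p0)
print('overhang of centre from edge (mm)',1000*np.dot(np.array(r)-p0,[-d[1],d[0]]))
I=np.hstack([cv2.resize(a['image'][160:250,230:370],None,fx=3,fy=3),cv2.resize(b['image'][120:210,215:315],None,fx=3,fy=3)])
cv2.imwrite('pics/c3.png',I)
E
```

```text
(((516.2346801757812, 88.68614196777344), (44.347206115722656, 140.27664184570312), 12.954730987548828), array([267, 199], dtype=int32), array([322, 224], dtype=int32)) (((517.4633178710938, 91.6439208984375), (43.144744873046875, 141.41830444335938), 13.087227821350098), array([257, 168], dtype=int32), array([281, 192], dtype=int32)) [0.49659443 0.17587015 0.13063973]
[0.5168489990234375, 0.09016503143310547] 0.22725896244201352
shift [-3.63 -0.    0.27] turn [-0.01 -0.    0.04]
shift [-3.63 -0.    2.42] turn [-0.01 -0.    0.04]
overhang of centre from edge (mm) 22.189613454209674
```

View pics/c3.png

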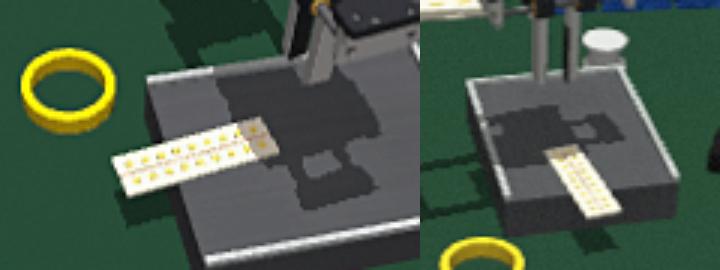

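The bar now overhangs the edge by about 48 mm and stays level. Next I grasp it across its width, 57 mm from its centre.

Call:
drive_tool([
  [-0.9,0,0,0,0,0],
  [-0.9,0,0,0,0,0],
  [-0.9,0,0,0,0,0],
  [-0.93,0,0,0,0,0.04],
  [0,0,0,0,0,0],
  [0,0,0.6,0,0,0],
  [0,0,0.6,0,0,0],
  [0,0,0.6,0,0,0],
  [0,0,0.4,0,0,0],
  [0,0,0.22,0,0,0],
  [0,0,0,0,0,0],
  [0,0,0,0,0,0],
], gripper=0.2)

```text
time: 8.35
tool_pos: [0.5311, 0.0345, 0.0356]
ee_rot: [3.14, 0.0, 1.798]
wrist_force: [0.3, 0.2, 0.2]
width: 0.0751
finger_force: 0.0
```

Call:
drive_tool([
  [0,0,0,0,0,0],
  [0,0,0,0,0,0],
  [0,0,0,0,0,0],
  [0,0,0,0,0,0],
  [0,0,0,0,0,0],
  [0,0,0,0,0,0],
], gripper=0.65)

```text
time: 9.1
tool_pos: [0.5304, 0.0344, 0.0348]
ee_rot: [3.141, 0.0, 1.798]
wrist_force: [0.4, -0.3, -0.1]
width: 0.0392
finger_force: 30.0
```

Call:
drive_tool([
  [0,0,-0.1,0,0,0],
  [0,0,-0.2,0,0,0],
  [0,0,-0.4,0,0,0],
  [0,0,-0.6,0,0,0],
  [0,0,-0.7,0,0,0],
  [0,0,-0.7,0,0,0],
  [0,0,-0.4,0,0,0],
  [0,0,0,0,0,0],
])

```text
time: 10.1
tool_pos: [0.5313, 0.0343, 0.1606]
ee_rot: [3.138, 0.001, 1.798]
wrist_force: [-0.1, 0.9, 0.1]
width: 0.0393
finger_force: 30.0
```

```bash
python3 - <<'E'
from h import *
a=snap('scene','scene3'); b=snap('side','side3')
def cloud(s,u0,u1,v0,v1):
    uu,vv=np.meshgrid(np.arange(u0,u1),np.arange(v0,v1)); uu=uu.ravel();vv=vv.ravel()
    return np.array([pt(s,u,v) for u,v in zip(uu,vv)]),s['image'][vv,uu]
for n,s,bx in(('scene',a,(165,235,180,265)),('side',b,(235,315,210,262))):
    P,C=cloud(s,*bx); C=C.astype(int)
    for nm,m in dict(fixed=(P[:,2]>.046)&(P[:,2]<.054)&(P[:,0]<.45)&(P[:,0]>.38)&(P[:,1]<-.13),
        mov=(P[:,2]>.046)&(P[:,2]<.054)&(P[:,0]>.46)&(P[:,0]<.53)&(P[:,1]<-.14)&(C.min(1)>110),
        bed=(P[:,2]>.036)&(P[:,2]<.044)&(P[:,0]<.48)&(P[:,0]>.38)&(P[:,1]<-.13),
        wheel=(P[:,2]>.044)&(P[:,2]<.054)&(C.max(1)<60)&(P[:,0]>.5),
        spin=(P[:,2]>.08)&(P[:,2]<.096)&(P[:,0]>.5)).items():
        Q=P[m]*1000
        if len(Q)>3: print(n,nm,len(Q),Q[:,2].mean().round(1),np.round(np.concatenate(cv2.minAreaRect(Q[:,:2].astype(np.float32))[:2]),1),round(cv2.minAreaRect(Q[:,:2].astype(np.float32))[2],1))
    # bar tilt
g=get_obs(); print(g['tool_pos'],g['width'],g['finger_force'])
for n,s,bx in(('scene',a,(240,360,150,240)),('side',b,(220,330,100,210))):
    P,C=cloud(s,*bx);C=C.astype(int); m=(P[:,2]>.13)&(C[:,2]>150)&(C[:,1]>140)&(abs(C[:,2]-C[:,1])<60)&(P[:,2]<.2)&(P[:,1]>0.05)
    Q=P[m]; 
    if len(Q)>9:
        cf=np.linalg.lstsq(np.c_[Q[:,:2]-Q[:,:2].mean(0),np.ones(len(Q))],Q[:,2],rcond=None)[0]; r=cv2.minAreaRect((Q[:,:2]*1000).astype(np.float32)); print(n,len(Q),cf.round(4),r)
I=np.hstack([a['image'][120:270,150:370],b['image'][90:240,215:320]]); I=cv2.resize(I,None,fx=2.4,fy=2.4)
cv2.imwrite('pics/c4.png',I)
E
```

```text
scene fixed 99 50.3 [ 414.  -198.8   16.6   60.2] 12.8
scene mov 134 49.9 [ 511.5 -179.9   39.3   61.2] 7.6
scene bed 403 41.1 [ 450.1 -191.8   68.6   60.2] 10.6
scene wheel 436 47.0 [ 549.9 -181.1   72.9   91.3] 56.9
scene spin 35 87.8 [ 588.3 -189.4   12.1   12.7] 77.8
side fixed 62 50.9 [ 414.5 -195.3   12.8   67.1] 10.5
side mov 72 50.5 [ 502.5 -171.9   72.6   38.4] 70.8
side bed 325 40.9 [ 443.3 -192.5   86.2   69.1] 12.2
side wheel 263 47.4 [ 559.2 -180.8   90.5   70.3] 80.6
side spin 25 87.1 [ 585.  -190.6   11.6   15.1] 11.1
[0.52988621 0.03437938 0.15796124] 0.03969592934214056 29.99694585800171
scene 280 [-0.0174 -0.0104  0.1795] ((514.7568359375, 103.35899353027344), (40.51515197753906, 111.41419982910156), 14.034201622009277)
side 98 [-0.008  -0.0133  0.1798] ((512.7777709960938, 103.13409423828125), (39.965675354003906, 113.34290313720703), 13.092551231384277)
```

View pics/c4.png

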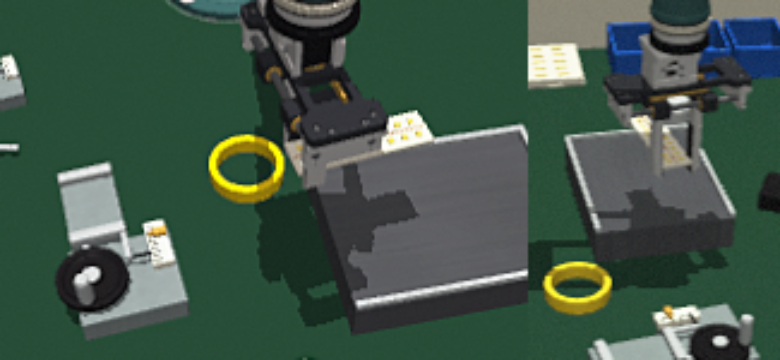

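The bar is held level, to about 1%. I move it to above the holder (bed about (0.445, -0.191), yaw about 0.19).

```bash
python3 - <<'E'
from h import *
a=load('scene0');f=1/1.5625
print('driver tip',onz(a,245*f,283*f,.005))
rows([.4558,-.247,.11],.19)
E
```

```text
driver tip [ 0.32599786 -0.29141568  0.005     ]
shift [-6.44 -3.39  1.2 ] turn [-0.01 -0.    0.37]
```

Call:
drive_tool([
  [-0.4,-0.2,0,0,0,0],
  [-0.8,-0.43,0,0,0,0],
  [-0.8,-0.43,0,0,0,0],
  [-0.8,-0.43,0,0,0,0],
  [-0.8,-0.43,0,0,0,0],
  [-0.8,-0.43,0,0,0,0],
  [-0.8,-0.43,0,0,0,0],
  [-0.8,-0.43,0,0,0,0],
  [-0.44,-0.18,0,0,0,0],
  [0,0,0.3,0,0,0.37],
  [0,0,0.5,0,0,0],
  [0,0,0.4,0,0,0],
  [0,0,0,0,0,0],
  [0,0,0,0,0,0],
])

```text
time: 11.95
tool_pos: [0.4566, -0.2468, 0.111]
ee_rot: [3.141, 0.0, 1.761]
wrist_force: [-0.2, 0.9, -0.3]
width: 0.0394
finger_force: 30.0
```

```bash
python3 - <<'E'
from h import *
s=snap('wrist','w5'); o=get_obs(); print(o['tool_pos'],o['ee_rot'],o['width'],o['wrist_force'])
cv2.imwrite('pics/w5b.png',cv2.resize(s['image'],(768,576)))
E
```

```text
[ 0.45675989 -0.24706517  0.11145646] [3.14049953e+00 9.49811319e-04 1.76119847e+00] 0.03920149028695707 [ 0.43910067 -0.47109275 -0.85167432]
```

View pics/w5b.png

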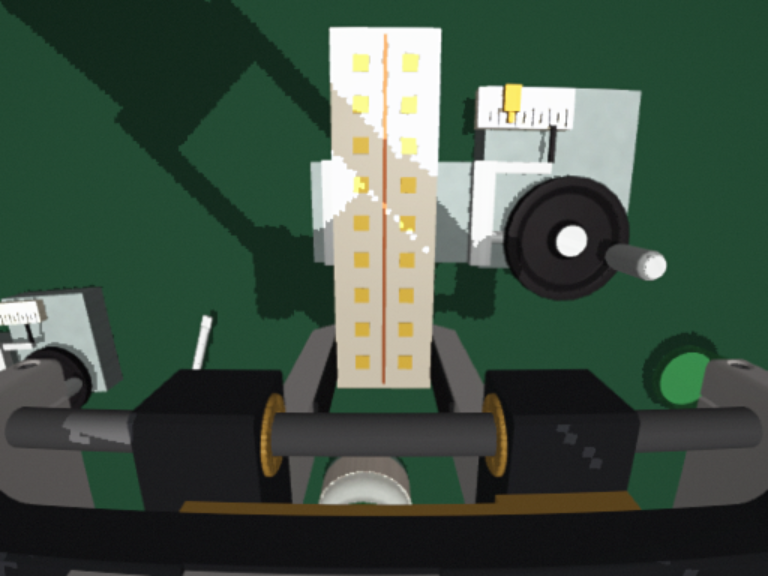

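The wrist view (768-wide) shows:
- bar hovering over the bed; fixed fence left edge (312,163)-(318,263)
- moving fence inner edge (472,163)-(471,262)
- hub (571,241) and handle top (651,266)
- pointer tip (552,127) and clip blade tip (512,122)

```bash
python3 - <<'E'
from h import *
s=load('w5'); W=lambda u,v,z: onz(s,u/1.5,v/1.5,z)[:2]
d=dict(fixT=(311,162,.05),fixB=(317,263,.05),bedT=(456,162,.04),bedB=(450,262,.04),movT=(472,163,.05),movB=(471,263,.05),hub=(571,241,.05),spin=(651,266,.089),ptr=(552,127,.046),clip=(512,122,.046),scL=(478,87,.046),scR=(575,89,.046),bodyTR=(640,92,.04),bodyTL=(476,87,.04))
P={k:W(*v) for k,v in d.items()}
for k,v in P.items(): print(k,v.round(4))
R=lambda a,b: np.degrees(np.arctan2(*(P[b]-P[a])[::-1])).round(1)
print('fix',R('fixB','fixT')-90,'mov',R('movB','movT')-90,'scale',R('scL','scR'),'body',R('bodyTL','bodyTR'))
# bar in hand
for u,v in((330,28),(441,28),(431,387),(338,387)): print(W(u,v,.1325).round(4))
for yaw in(.19,.2):
    ex=np.array([np.cos(yaw),np.sin(yaw)]);ey=np.array([-ex[1],ex[0]])
    print(yaw,'bed from hub',P['hub']-.11*ex+.015*ey,'from fixed',(P['fixT']+P['fixB'])/2+.037*ex,'from mov T/B mid y',[(P['movT']+P['movB'])/2@ey,((P['movT']-P['fixT'])@ex)],'ptr-clip',(P['ptr']-P['clip'])@ex)
    for c in P: print(c,((P[c]-(P['hub']-.11*ex+.015*ey))@np.c_[ex,ey]*1000).round(1),end=' ')
    print()
E
```

```text
fixT [ 0.4001 -0.1708]
fixB [ 0.4125 -0.2278]
bedT [ 0.4827 -0.1543]
bedB [ 0.4926 -0.2135]
movT [ 0.4902 -0.154 ]
movB [ 0.5032 -0.2103]
hub [ 0.5593 -0.1857]
spin [ 0.5862 -0.1887]
ptr [ 0.5317 -0.1248]
clip [ 0.5082 -0.127 ]
scL [ 0.4848 -0.1126]
scR [ 0.5393 -0.102 ]
bodyTR [ 0.5806 -0.093 ]
bodyTL [ 0.4847 -0.1112]
fix 12.200000000000003 mov 13.0 scale 11.0 body 10.8
[ 0.4143 -0.1269]
[ 0.4528 -0.1195]
[ 0.4788 -0.2549]
[ 0.4398 -0.2624]
0.19 bed from hub [ 0.44848049 -0.19179403] from fixed [ 0.44261836 -0.19231611] from mov T/B mid y [np.float64(-0.2726809800116259), np.float64(0.09163239190237162)] ptr-clip 0.023431834561737603
fixT [-43.5  29.7] fixB [-42.2 -28.5] bedT [40.6 30.4] bedB [ 39.2 -29.6] movT [48.1 29.2] movB [ 50.2 -28.5] hub [110. -15.] spin [135.8 -23. ] ptr [94.4 50.1] clip [70.9 52.4] scL [50.6 70.9] scR [106.1  71. ] bodyTR [148.4  72.1] bodyTL [50.8 72.3] 
0.2 bed from hub [ 0.44854647 -0.19290224] from fixed [ 0.44254667 -0.19195313] from mov T/B mid y [np.float64(-0.2772007085477114), np.float64(0.09162304618612807)] ptr-clip 0.023407580590154603
fixT [-43.1  31.3] fixB [-42.3 -27. ] bedT [41.1 31.1] bedB [ 39.1 -28.9] movT [48.5 29.9] movB [ 50.1 -27.9] hub [110. -15.] spin [135.7 -23.2] ptr [95.  50.2] clip [71.6 52.8] scL [51.5 71.5] scR [107.  71.] bodyTR [149.3  71.7] bodyTL [51.6 72.8]
```

Bar and bed centres agree to about 1 mm, so I lower it.

Call:
drive_tool([
  [-0.02,0,0.4,0,0,-0.05],
  [0,0,0.6,0,0,0],
  [0,0,0.5,0,0,0],
  [0,0,0.35,0,0,0],
  [0,0,0.15,0,0,0],
  [0,0,0.05,0,0,0],
  [0,0,0.03,0,0,0],
  [0,0,0,0,0,0],
  [0,0,0,0,0,0],
])

```text
time: 13.12
tool_pos: [0.4567, -0.2481, 0.028]
ee_rot: [3.141, 0.001, 1.766]
wrist_force: [-0.2, -0.1, -0.6]
width: 0.0391
finger_force: 30.0
```

Call:
drive_tool([
  [0,0,0.03,0,0,0],
  [0,0,0,0,0,0],
  [0,0,0,0,0,0],
])

```text
time: 13.5
tool_pos: [0.4563, -0.2479, 0.0263]
ee_rot: [3.142, -0.0, 1.766]
wrist_force: [0.7, 0.5, -0.7]
width: 0.0388
finger_force: 30.0
```

Call:
drive_tool([
  [0,0,0.03,0,0,0],
  [0,0,0.03,0,0,0],
  [0,0,0,0,0,0],
])

```text
time: 13.88
tool_pos: [0.4565, -0.248, 0.0244]
ee_rot: [3.141, 0.0, 1.766]
wrist_force: [0.0, 0.2, 2.5]
width: 0.0393
finger_force: 30.0
```

Call:
drive_tool([
  [0,0,0.02,0,0,0],
  [0,0,0,0,0,0],
])

```text
time: 14.12
tool_pos: [0.4565, -0.2481, 0.0237]
ee_rot: [3.141, 0.0, 1.766]
wrist_force: [-1.7, 0.4, 4.7]
width: 0.039
finger_force: 30.0
```

Contact (about 5 N). I release with the fingers part open and rise.

Call:
drive_tool([
  [0,0,0,0,0,0],
  [0,0,0,0,0,0],
  [0,0,0,0,0,0],
  [0,0,0,0,0,0],
  [0,0,-0.2,0,0,0],
  [0,0,-0.6,0,0,0],
  [0,0,-0.9,0,0,0],
  [0,0,-0.9,0,0,0],
  [0,0,-0.9,0,0,0],
  [0,0,-0.6,0,0,0],
  [0,0,0,0,0,0],
  [0,0,0,0,0,0],
], gripper=0.35)

```text
time: 15.62
tool_pos: [0.4559, -0.2476, 0.1861]
ee_rot: [-3.141, -0.001, 1.766]
wrist_force: [-1.2, -0.1, -1.1]
width: 0.0609
finger_force: 0.0
```

```bash
python3 - <<'E'
from h import *
s=snap('wrist','w6'); o=get_obs(); print(o['tool_pos'],o['ee_rot'],o['width'],o['wrist_force'])
cv2.imwrite('pics/w6b.png',cv2.resize(s['image'],(768,576)))
E
```

```text
[ 0.45565898 -0.24745827  0.18551919] [-3.13978587e+00 -1.89458975e-03  1.76578068e+00] 0.060975902493608077 [-0.24814394  0.11915302 -1.26598862]
```

View pics/w6b.png

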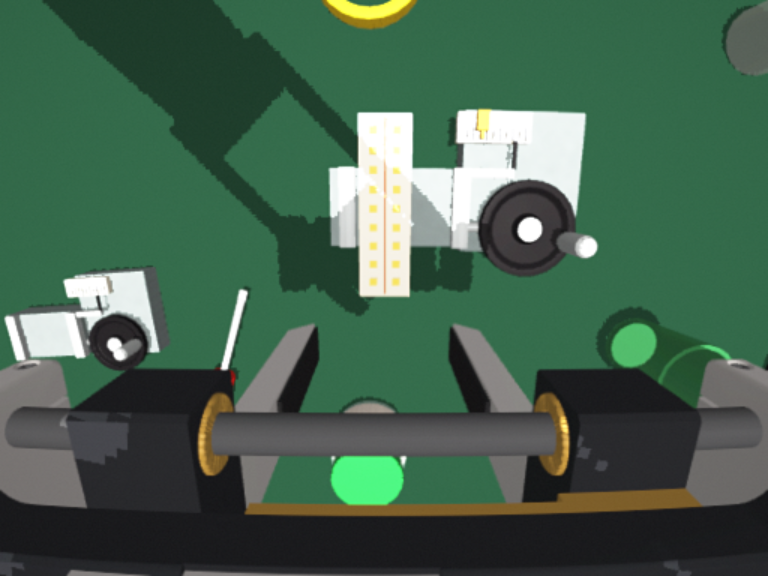

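The bar lies flat on the bed, in line with the fences (bar 359–411 px, fixed fence about 331–353, moving fence inner edge about 453). Handle top at (587,246), hub at (529,229). Now I work out the wheel geometry.

```bash
python3 - <<'E'
from h import *
s=load('w6'); W=lambda u,v,z: onz(s,u/1.5,v/1.5,z)[:2]
# wheel circle: dark pixels
im=s['image']; m=np.zeros(im.shape[:2],np.uint8); m[115:190,315:390]=(im[115:190,315:390].max(2)<70)*255
c=max(cv2.findContours(cv2.morphologyEx(m,cv2.MORPH_OPEN,np.ones((5,5))),0,2)[0],key=cv2.contourArea); ctr,r=cv2.minEnclosingCircle(c)
C=W(ctr[0]*1.5,ctr[1]*1.5,.05); print('wheel',np.array(ctr)*1.5,r*1.5,C.round(4))
H=W(529,229,.055); S=W(587,246,.089); print('hub',H.round(4),pt(s,529/1.5,229/1.5).round(4),'spin',S.round(4),pt(s,587/1.5,246/1.5).round(4))
yaw=.197; ex=np.array([np.cos(yaw),np.sin(yaw)]);ey=np.array([-ex[1],ex[0]])
b=C-.11*ex+.015*ey;f=lambda u,v,z:((W(u,v,z)-b)@np.c_[ex,ey]*1000).round(1)
print('bar corners',[f(*q,.044) for q in((359,113),(412,113),(409,297),(359,296))],'mov',f(455,170,.05),f(452,248,.05),'fix out',f(331,168,.05),f(331,247,.05),'ptr',f(515,142,.046),'clip',f(483,139,.046))
rows([.5875,-.189,.11],1.571+.197)
rows([.5875,-.189,.059],.197)
E
```

```text
wheel [525.75 227.25] 49.077890396118164 [ 0.556  -0.1848]
hub [ 0.557  -0.1855] [ 0.5581 -0.1855  0.0521] spin [ 0.5877 -0.188 ] [ 0.5871 -0.1879  0.09  ]
bar corners [array([-18.3,  69.1]), array([21.1, 69. ]), array([ 20.4, -72.2]), array([-20.4, -71.2])] mov [53.4 27.6] [ 53.1 -31.2] fix out [-39.4  29.2] [-41.2 -30.2] ptr [98.7 48.5] clip [74.4 50.4]
shift [0.79 3.52 1.88] turn [-0.03 -0.   15.69]
shift [0.79 3.52 3.16] turn [-0.02 -0.02 -0.02]
```

Call:
drive_tool([
  [0.2,0.88,0,0,0,0],
  [0.2,0.88,0,0,0,0],
  [0.2,0.88,0,0,0,0],
  [0.19,0.88,0,0,0,0],
  [0,0,0.4,0,0,0],
  [0,0,0.8,0,0,0],
  [0,0,0.8,0,0,0],
  [0,0,0.7,0,0,0],
  [0,0,0.3,0,0,0],
  [0,0,0.12,0,0,0],
  [0,0,0,0,0,0],
  [0,0,0,0,0,0],
])

```text
time: 17.18
tool_pos: [0.5891, -0.19, 0.0638]
ee_rot: [3.139, 0.002, 1.766]
wrist_force: [-0.2, 0.3, 0.7]
width: 0.0614
finger_force: 0.0
```

Call:
drive_tool([
  [0,0,0,0,0,0],
  [0,0,0,0,0,0],
  [0,0,0,0,0,0],
  [0,0,0,0,0,0],
  [0,0,0,0,0,0],
  [0,0,0,0,0,0],
], gripper=0.95)

```text
time: 17.92
tool_pos: [0.5886, -0.1896, 0.0623]
ee_rot: [3.141, -0.0, 1.766]
wrist_force: [0.6, 0.5, -0.5]
width: 0.0153
finger_force: 30.0
```

```bash
python3 - <<'E'
import numpy as np
a=-.33-.3*np.arange(25); p=.75*np.c_[np.sin(a),np.cos(a)]
print(np.diff(p.round(2),axis=0).round(2).tolist())
E
```

```text
[[-0.2, -0.1], [-0.16, -0.16], [-0.11, -0.2], [-0.04, -0.22], [0.03, -0.22], [0.08, -0.21], [0.15, -0.17], [0.19, -0.12], [0.22, -0.06], [0.22, 0.01], [0.21, 0.08], [0.18, 0.13], [0.13, 0.18], [0.08, 0.21], [0.0, 0.23], [-0.05, 0.21], [-0.12, 0.19], [-0.18, 0.15], [-0.2, 0.09], [-0.23, 0.02], [-0.21, -0.04], [-0.2, -0.11], [-0.16, -0.16], [-0.1, -0.2]]
```

Call:
drive_tool([
  [-0.2,-0.1,0,0,0,0],
  [-0.16,-0.16,0,0,0,0],
  [-0.11,-0.2,0,0,0,0],
  [-0.04,-0.22,0,0,0,0],
])

```text
time: 18.42
tool_pos: [0.5651, -0.2157, 0.0623]
ee_rot: [3.141, 0.0, 1.765]
wrist_force: [3.0, 1.6, -0.8]
width: 0.0153
finger_force: 30.0
```

Call:
drive_tool([
  [0.03,-0.22,0,0,0,0],
  [0.08,-0.21,0,0,0,0],
  [0.15,-0.17,0,0,0,0],
  [0.19,-0.12,0,0,0,0],
  [0.22,-0.06,0,0,0,0],
])

```text
time: 19.05
tool_pos: [0.5298, -0.1946, 0.0623]
ee_rot: [3.141, 0.001, 1.766]
wrist_force: [6.0, -1.2, -5.7]
width: 0.0154
finger_force: 30.0
```

Call:
drive_tool([
  [0.22,0.01,0,0,0,0],
  [0.21,0.08,0,0,0,0],
  [0.18,0.13,0,0,0,0],
  [0.13,0.18,0,0,0,0],
  [0.08,0.21,0,0,0,0],
])

```text
time: 19.68
tool_pos: [0.5456, -0.1592, 0.0623]
ee_rot: [-3.137, 0.003, 1.766]
wrist_force: [-0.5, -6.1, -1.7]
width: 0.0156
finger_force: 30.0
```

Call:
drive_tool([
  [0.0,0.23,0,0,0,0],
  [-0.05,0.21,0,0,0,0],
  [-0.12,0.19,0,0,0,0],
  [-0.18,0.15,0,0,0,0],
  [-0.2,0.09,0,0,0,0],
  [-0.23,0.02,0,0,0,0],
])

```text
time: 20.42
tool_pos: [0.5883, -0.1803, 0.0622]
ee_rot: [-3.141, -0.003, 1.766]
wrist_force: [-5.7, 2.7, 2.6]
width: 0.0153
finger_force: 30.0
```

Call:
drive_tool([
  [-0.21,-0.04,0,0,0,0],
  [-0.2,-0.11,0,0,0,0],
  [-0.16,-0.16,0,0,0,0],
  [-0.1,-0.2,0,0,0,0],
  [0,0,0,0,0,0],
])

```text
time: 21.05
tool_pos: [0.5729, -0.2129, 0.0623]
ee_rot: [-3.141, 0.001, 1.765]
wrist_force: [0.4, 0.1, -0.1]
width: 0.0152
finger_force: 30.0
```

```bash
python3 - <<'E'
from h import *
a=snap('scene','scene7'); b=snap('side','side7'); w=snap('wrist','w7'); o=get_obs(); print(o['tool_pos'],o['wrist_force'],o['time'])
for p in ((.5317,-.1248,.046),(.5082,-.127,.046)): print([proj(s,p).round(0) for s in(a,b,w)])
# back-out pic: wrist + scene crops
c=proj(a,(.515,-.126,.046)).astype(int);d=proj(b,(.515,-.126,.046)).astype(int);e=proj(w,(.515,-.126,.046)).astype(int);print(c,d,e)
cr=lambda s,c,r,k:cv2.resize(s['image'][max(0,c[1]-r):c[1]+r,max(0,c[0]-r):c[0]+r],(k,k),interpolation=cv2.INTER_CUBIC)
cv2.imwrite('pics/c7.png',np.hstack([cr(a,c,20,400),cr(w,e,50,400)]))
E
```

```text
[ 0.57288253 -0.21281847  0.06226016] [-1.7925389  -1.23529529 -0.20780865] 21.2
[array([212., 225.]), array([283., 221.]), array([221.,  90.])]
[array([211., 218.]), array([275., 222.]), array([187.,  86.])]
[211 219] [277 221] [197  86]
```

```bash
python3 - <<'E'
from h import *
yaw=.197; ex=np.array([np.cos(yaw),np.sin(yaw)]);ey=np.array([-ex[1],ex[0]])
b0=np.array([.557,-.1853])-.11*ex+.015*ey
for t in('w5','w7'):
    w=load(t); print(t)
    # rectify: sample plane z=.046 in holder frame x 60..105, y 62..40
    for y in(60,57,54,52,51,50,49,48,46,44):
        xs=np.arange(62,104,1.); P=[b0+ex*x/1e3+ey*y/1e3 for x in xs]
        q=np.array([proj(w,[*p,.046]) for p in P],np.float32)
        c=cv2.remap(w['image'],q[:,0][None],q[:,1][None],cv2.INTER_LINEAR)[0].astype(int)
        print(y,''.join('O' if r[2]-r[0]>70 else '#' if r.max()<75 else '+' if r.max()<130 else '-' if r.max()<190 else '.' for r in c))
E
```

```text
w5
60 ......OOOOOOOOOO..........................
57 ...-....-OOOOO-...-....-..............-...
54 ........-OOOOO....-.........-....-...--...
52 ........-OOO......-....-....-....-........
51 .......................-.........--.......
50 .................................+#++-....
49 -----........-...................-###+....
48 ---------++-------+++-------++++++####+---
46 ............................--+-.-+###-...
44 .............................--..-###+-...
w7
60 ......OOOOOOOOOO+-........-...............
57 ......-+--OOO+--+-...-....-...--..........
54 .--...--..OOO+-.-...-+-..-+...-+...--...-.
52 ......-...-OO+..--...-...-+...--...--.....
51 ......-.....+#+---.......-+........--.....
50 ............###-..........-........-......
49 -----------+###+--------------------------
48 +++++-------####++++++++++++++++++++++++++
46 +#+++......-###++----+++++++++++++++++++++
44 ++#++......-####++-...-+++++++++++++++++++
```

```bash
python3 - <<'E'
from h import *
yaw=.197; ex=np.array([np.cos(yaw),np.sin(yaw)]);ey=np.array([-ex[1],ex[0]])
b0=np.array([.557,-.1853])-.11*ex+.015*ey
w=load('w7'); xs=np.arange(66,86,.1); ys=np.arange(64,42,-.1)
q=np.array([[proj(w,[*(b0+ex*x/1e3+ey*y/1e3),.046]) for x in xs] for y in ys],np.float32)
r=cv2.remap(w['image'],q[...,0],q[...,1],cv2.INTER_CUBIC)
I=r.astype(float)
for y in(55,54,53,52.5,52,51.5,51,50.5,50,49.5,49):
    k=int(round((64-y)/.1)); row=I[k-2:k+3].mean(0); o=np.clip(row[:,2]-row[:,0]-60,0,None); d=np.clip(90-row.max(1),0,None); 
    print(y,'orange',round((o@xs)/o.sum(),2) if o.sum()>50 else None,'dark',round((d@xs)/d.sum(),2) if d.sum()>50 else None)
cv2.imwrite('pics/c7.png',cv2.resize(r,(545,600)))
E
```

```text
55 orange 72.86 dark None
54 orange 72.93 dark None
53 orange 73.02 dark None
52.5 orange 73.07 dark None
52 orange 73.47 dark None
51.5 orange None dark None
51 orange None dark 74.87
50.5 orange None dark 75.17
50 orange None dark 75.2
49.5 orange None dark 75.24
49 orange None dark 75.25
```

View pics/c7.png

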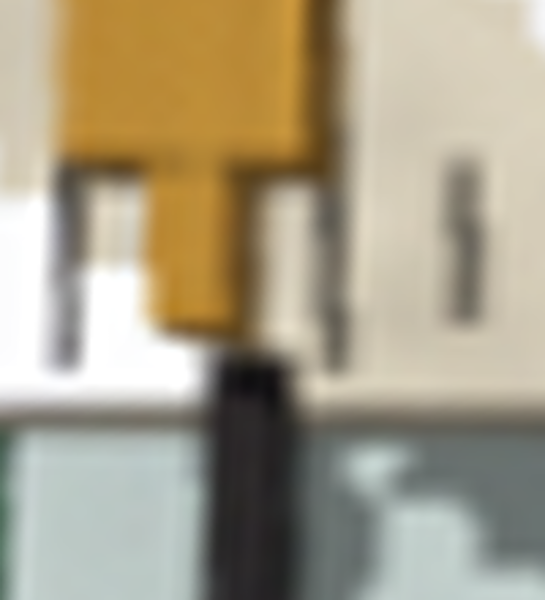

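Remaining gap is about 1.5–1.9 mm, with some parallax. I turn 0.53 rad more, let go, and look from straight above the clip.

Call:
drive_tool([
  [-0.02,-0.1,0,0,0,0],
  [-0.02,-0.1,0,0,0,0],
  [0.01,-0.1,0,0,0,0],
  [0.01,-0.1,0,0,0,0],
  [0,0,0,0,0,0],
  [0,0,0,0,0,0],
])

```text
time: 21.95
tool_pos: [0.5572, -0.2162, 0.0623]
ee_rot: [-3.14, 0.001, 1.765]
wrist_force: [-1.2, -3.6, -0.3]
width: 0.0153
finger_force: 30.0
```

Call:
drive_tool([
  [0,0,0,0,0,0],
  [0,0,0,0,0,0],
  [0,0,0,0,0,0],
  [0,0,-0.2,0,0,0],
  [0,0,-0.6,0,0,0],
  [0,-0.4,-0.3,0,0,0],
  [-0.2,-0.37,0,0,0,0],
  [0,0,0,0,0,0],
  [0,0,0,0,0,0],
  [0,0,0,0,0,0],
], gripper=0.6)

```text
time: 23.2
tool_pos: [0.5291, -0.2292, 0.1056]
ee_rot: [-3.141, -0.001, 1.766]
wrist_force: [-0.1, 0.2, -0.1]
width: 0.0373
finger_force: 0.0
```

```bash
cat > m.py <<'E'
from h import *
import sys
yaw=.197; ex=np.array([np.cos(yaw),np.sin(yaw)]);ey=np.array([-ex[1],ex[0]])
b0=np.array([.557,-.1853])-.11*ex+.015*ey
def run(t):
    w=load(t); xs=np.arange(66,86,.1); ys=np.arange(64,42,-.1)
    q=np.array([[proj(w,[*(b0+ex*x/1e3+ey*y/1e3),.046]) for x in xs] for y in ys],np.float32)
    print(q[110,80]); r=cv2.remap(w['image'],q[...,0],q[...,1],cv2.INTER_CUBIC); I=r.astype(float)
    for y in(56,55,54,53,52.5,52,51,50,49,48,47,46,45):
        k=int(round((64-y)/.1)); row=I[k-2:k+3].mean(0); o=np.clip(row[:,2]-row[:,0]-60,0,None); d=np.clip(90-row.max(1),0,None)
        e=lambda v:(xs[v>0][0].round(1),xs[v>0][-1].round(1),round(v@xs/v.sum(),2)) if v.sum()>50 else None
        print(y,'orange',e(o),'dark',e(d))
E
python3 - <<'E'
from m import *
snap('wrist','w8'); o=get_obs(); print(o['tool_pos'],o['wrist_force'],o['time'])
run('w8')
E
```

```text
[ 0.5292707  -0.22916929  0.10565745] [ 0.91415279  0.12454353 -0.17587512] 23.25
[255.19147  82.57171]
56 orange (np.float64(71.9), np.float64(73.8), np.float64(72.81)) dark None
55 orange (np.float64(71.7), np.float64(73.8), np.float64(72.67)) dark None
54 orange (np.float64(71.6), np.float64(74.1), np.float64(72.85)) dark None
53 orange (np.float64(71.6), np.float64(74.1), np.float64(72.81)) dark None
52.5 orange (np.float64(71.6), np.float64(74.0), np.float64(72.77)) dark None
52 orange (np.float64(71.7), np.float64(73.9), np.float64(72.77)) dark None
51 orange None dark None
50 orange None dark (np.float64(72.6), np.float64(73.6), np.float64(73.12))
49 orange None dark (np.float64(72.3), np.float64(73.6), np.float64(72.97))
48 orange None dark (np.float64(72.2), np.float64(73.8), np.float64(72.93))
47 orange None dark (np.float64(72.3), np.float64(73.7), np.float64(72.98))
46 orange None dark (np.float64(72.3), np.float64(73.8), np.float64(73.03))
45 orange None dark (np.float64(72.1), np.float64(73.9), np.float64(72.96))
```

Pointer 72.98 mm against blade 72.78 mm, so they line up. I rise clear, check the bar, then hand in.

Call:
drive_tool([
  [0,0,-0.6,0,0,0],
  [-0.5,0,-0.8,0,0,0],
  [-0.8,0,-0.6,0,0,0],
  [0,0,0,0,0,0],
  [0,0,0,0,0,0],
])

```text
time: 23.88
tool_pos: [0.5391, -0.2796, 0.185]
ee_rot: [-3.14, -0.002, 1.766]
wrist_force: [0.6, 0.1, -0.2]
width: 0.0374
finger_force: 0.0
```

```bash
python3 - <<'E'
from m import *
w=snap('wrist','w9'); o=get_obs(); print(o['tool_pos'],o['time'])
c=proj(w,[*b0,.044]).astype(int); print(c)
r=bar(w,(c[0]-27,c[0]+22,max(0,c[1]-80),c[1]+90),.044)
print(r)
P=cv2.boxPoints(r[0])/1000
print(((P-b0)@np.c_[ex,ey]*1000).round(1))
u,v=np.meshgrid(range(c[0]-12,c[0]+12,4),range(c[1]-50,c[1]+50,8)); print(np.round([pt(w,x,y)[2]*1000 for x,y in zip(u[:,3],v[:,3])],1))
E
```

```text
[ 0.53887559 -0.27918246  0.18462066] 23.925
[190  96]
(((442.1699523925781, -192.75167846679688), (55.736122131347656, 140.1952362060547), 9.318338394165039), array([163,  30], dtype=int32), array([211, 158], dtype=int32))
[[-29.5  71.2]
 [-34.3 -68.9]
 [ 21.4 -70.8]
 [ 26.2  69.3]]
[43.9 43.6 44.2 44.2 43.5 45.3 44.4 44.5 44.4 45.2 43.2 45.6 43.4]
```

```bash
python3 -c "
from bench import close_job
print(close_job())"
```

```text
the job is handed in; nothing more can be done
None
```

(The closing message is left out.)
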